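# Slide the bare laptop drive home in the open drive dock

### The arm

A 6-joint arm with a two-finger parallel gripper is mounted at the origin on the work surface. World frame = base frame: x ahead of the robot, y to its left, z up, the work surface at z = 0. Lengths are in m, angles in degrees, forces in N, time in s.
With the tool pointing down it reaches from about 0.375 to 0.9 m from the base axis. Payload 3.1 kg.
Tool frame: the origin (TCP) lies midway between the tips of the shut fingers; the grasp point (between the pads) lies 19 mm behind it; z points along the fingers, x is the direction in which the jaws open and shut, and the axes are right-handed (so a half turn about z gives the same grasp; the last joint's range is limited). The gripper opens to 85 mm and grips with 20 to 120 N. Pads are 22 mm wide; open, the fingers measure 114 mm over their backs; the gripper's body (76 mm by 85 mm) begins 54 mm behind the grasp point. The pads swing forward as they close: fully open they stand 13 mm farther back than shut.
Start: joints at [-87.118, 30.224, 82.088, -0, 67.689, -10.227], TCP at [0.142, -0.609, 0.231] pointing down, gripper open.
Joint ranges: [-176.69, 176.69], [-43.24, 126.21], [12.49, 139.97], [-82, 262], [0, 151.66], [-163.58, 163.58]. Speed limits (degrees/s): [159.86, 159.86, 180, 180, 180, 180].

### API

Orientations are given as [roll, pitch, yaw] about the fixed x, y, z axes, in that order (R = Rz(yaw) Ry(pitch) Rx(roll)).
In Python, from rig import r gives the robot as it stands.
- The arm moves only by the tool jog_arm, never from a script. Its argument "plan" is a list of rows, each an object of numbers: "tx", "ty", "tz": the shift along the world's x, y, z in mm; "wx", "wy", "wz": the turn, a rotation vector about the world's x, y, z in rad; "grip": the gripper command: -1 is fully open, 1 is shut, values between are in proportion. In form: [{"tx": .., "ty": .., "tz": .., "wx": .., "wy": .., "wz": .., "grip": ..}, ...]. A call has exactly 5 rows; each row is the pose to reach, as a shift and turn from the pose measured when the call began; what a row does not reach only later rows make up. A row lasts 1/10 s, in which the tool goes at most 50 mm and 8.59 degrees, less where a joint would pass 70% of its speed; a pose out of reach is approached as far as the arm can. A call with a gripper value outside its range is refused whole. The fingers move at their own pace and stop on an object; "squeeze" is the grip in N (left out, the last holds). Time passes only in rows, so rows that repeat a pose let the fingers close, or fill a call up. It gives the time, the measured TCP pose, the force and the opening at its end, in the units of the state.
- r.state(): the state, without advancing time (a new reading comes with each control period).
- r.get_image(name): name is "scene" or "top"; returns a dict with "pixels" (400x640x3 uint8, red, green, blue), "mtx" (3x3 intrinsics, pixels), "position" and "attitude" of the camera in the world. Camera axes: x right, y up, looking along -z (the intrinsics and any distortion apply to the point x, -y, -z); pixel columns grow to the right and rows downward; lengths in m; the calibration is good to about 2 mm. A picture is of the moment at which its call begins. There is no depth.
- r.finish_job(): hands the job in, once; it reports no verdict.
The state is a dict: "t": time; "qpos": joint angles; "joint_vel": joint speeds; "joint_efforts": joint torques, N m; "tcp_pos": TCP position; "ee_rot": TCP orientation; "wrist_force": force on the tool from outside, world axes, zero at the start; "wrist_torque": the same for the moment, N m; "width": opening from 0.0 (shut) to 1.0 (fully open).
Only numpy, scipy, OpenCV 4.12 (cv2) and the standard library are available. Lean on these libraries where they do the work, as an engineer would, in place of code of your own. Each camera call takes 0.05 s, during which the arm holds its last target.

### The job

On the open dock, push the small bare drive flat against the long guide rail, then slide it along, keeping it against the rail all the way, until it is fully home on the connector in the corner; then press the dock's power button right down and let go. Only touch and push: the drive stays down on the deck, never lifted or tipped, and the other things on and around the dock stay where they are.

Things in the scene. Friction and masses are not known exactly. Their poses are not given: they have to be found in the camera images.
- dock: Open-deck drive dock, black, fixed: 240 (x) x 120 (y) mm, its flat deck 24 mm above the table. Origin: centre of the underside. +x runs along the rail to the connector end. An electronics housing with an upright end wall at x = +68 mm fills x = +68 to +120, full width, top 50 mm above the table. The deck is open, without a lip, at x = -120 and along y = -60 mm. Nothing latches.
- rail_mid (a point): Point on the inner face of the aluminium guide rail, at the rail's mid length and at deck level (-25, 50, 24 mm in the dock's frame; axes as the dock's). The rail runs along the dock's +y side from x = -118 to +68 mm, is 8 mm thick and stands 9 mm above the deck.
- connector (a point): Middle of the tip of the connector tongue at deck level (64, 21.5, 24 mm in the dock's frame; axes as the dock's), in the corner of rail and end wall. The tongue sticks 4 mm out of the end wall, is 36 mm wide, its top 5 mm above the deck. It enters the drive's recess with 3.5 mm play either side, so only when the drive lies along the rail.
- dock_home (a point): Point on the deck where the centre of the drive's underside lies when the drive is fully home: 18, 15, 24 mm in the dock's frame, axes as the dock's. The drive starts 50 to 78 mm short of it along x and 16 to 32 mm off it to -y.
- drive: The small bare drive (2.5-inch laptop hard disk), aluminium, blank label, 100 (x) x 70 (y) x 9.5 (z) mm, about 0.08 to 0.15 kg, lying loose on the dock's deck, askew by up to 0.25 rad. Origin: centre of the underside. +x points to its connector end, with a recess 43 mm wide and 5 mm deep, open below. Slides on dry friction. At home its +x end meets the end wall, its +y side the rail.
- power (a joint): The dock's round black push button, 20 mm across, in a grey ring 36 mm across, on top of the electronics housing at x = +94, y = -36 mm in the dock's frame (away from the rail). Value in m: 0 up, 0.005 fully down, its top then flush with the ring. A spring returns it; fully down takes about 4 N.
- power_top (a point): Centre of the power button's top face, 59 mm above the table when up.
- big_drive: Bystander: large bare drive, 147 x 102 x 26 mm, lying on the table beyond the dock's -x end. Origin: centre of the underside.
- screwdriver: Bystander: screwdriver 170 mm long lying on the table beside the dock, beyond the rail. Origin near its middle.
- memory_stick: Bystander: grey memory stick 55 x 18 x 9 mm lying on top of the dock's electronics housing, about 70 mm from the button. Origin: centre of the underside.
- screw_tray: Bystander: clear plastic tray with screws, 90 x 65 x 18 mm, on the table on the dock's open (-y) side near the connector end. Origin: centre of the underside.
- mug: Bystander: white mug, 80 mm across, 95 mm high, on the table. Origin: centre of the underside.
- gel_bottle: Bystander: clear bottle, 56 mm across, 150 mm high, on the table. Origin: centre of the underside.
- phone: Bystander: black phone, 148 x 72 x 9 mm, flat on the table. Origin: centre of the underside.
- note_block: Bystander: block of note paper, 76 x 76 x 24 mm, on the table. Origin: centre of the underside.
Not all that is in view belongs to the job. What is shaped like the drive but orange or yellow is not meant.

How it is judged:
By the outcome, as a careful person would: the job done as asked, in the order asked, and still so for the second after the job is handed in, with the robot touching nothing.
It also fails if it takes over 45 s, if anything falls off the work surface, if the arm or the gripper's body presses on something with over 40 N, if the wrist force passes 120 N, or if a joint passes its speed limit or range.

## Working session

There is one attempt and no reset: what is moved stays moved. The work goes in short steps, Python scripts to look and compute and a tool call to move; the robot and the scene stay as the last step left them, time stands still between calls to the robot, and variables do not carry over. Pictures are saved under pics/ and viewed, and the job is handed in when it is done.

Besides the shell and the picture viewer there is one more tool, called after ">>>" as name(argument=value, ...), one argument or row to a line, values as JSON. jog_arm: Moves the arm, as the interface text tells. Its arguments: {"type":"object","properties":{"plan":{"type":"array","items":{"type":"object","properties":{"tx":{"type":"number"},"ty":{"type":"number"},"tz":{"type":"number"},"wx":{"type":"number"},"wy":{"type":"number"},"wz":{"type":"number"},"grip":{"type":"number"}}}},"squeeze":{"type":"number"}},"required":["plan"]}

```bash
ls; mkdir -p pics
python3 - <<'E'
from rig import r
import cv2,pickle
for n in ["scene","top"]:
    d=r.get_image(n); cv2.imwrite(f"pics/{n}0.png",d["pixels"][:,:,::-1]); pickle.dump(d,open(f"{n}0.pkl","wb"))
    print(n,{k:v for k,v in d.items() if k!="pixels"})
print(r.state())
E
```

```text
pics
scene {'mtx': array([[462.93379242,   0.        , 318.74598121],
       [  0.        , 462.93379242, 195.50417582],
       [  0.        ,   0.        ,   1.        ]]), 'position': array([ 0.96874169, -0.75164792,  1.16003916]), 'attitude': array([ 3.93483326e+01, -1.85536173e-02,  2.87161622e+01])}
top {'mtx': array([[448.65875457,   0.        , 321.77762822],
       [  0.        , 448.65875457, 194.75733783],
       [  0.        ,   0.        ,   1.        ]]), 'position': array([0.47539383, 0.01894591, 1.33735183]), 'attitude': array([  3.48343942,   0.3661734 , -89.36121019])}
{'t': 0.1, 'qpos': array([-8.71184352e+01,  3.02729150e+01,  8.21493999e+01, -4.10574731e-04,
        6.76892282e+01, -1.02263962e+01]), 'joint_vel': array([-0.04099052, -0.1837913 , -0.20530792, -0.02237414, -0.04778542,
       -0.00243942]), 'joint_efforts': array([-1.33162875e-04, -4.43304884e+01, -1.78587091e+01, -2.81348321e-04,
        3.91051974e-03,  4.70797076e-06]), 'tcp_pos': array([ 0.14174505, -0.608053  ,  0.23043727]), 'ee_rot': array([-1.79980570e+02,  1.09838525e-01, -7.68918641e+01]), 'wrist_force': array([-0.40574375,  1.38047102, -0.55089392]), 'wrist_torque': array([-0.02863074,  0.0222175 , -0.00258901]), 'width': 0.9991128518244047}
```

View pics/scene0.png

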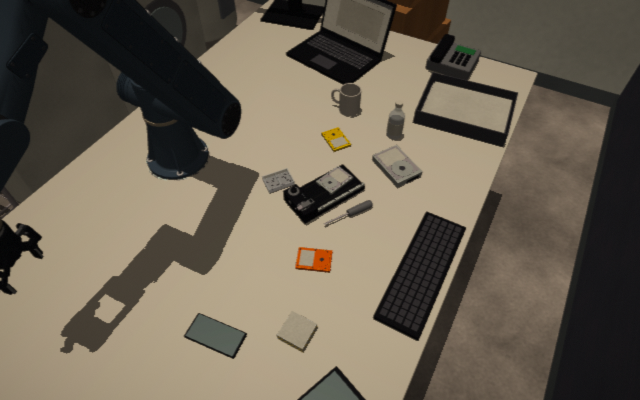

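View pics/top0.png

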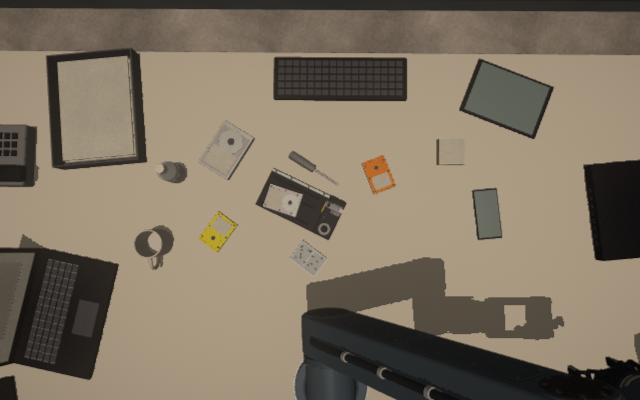

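Top view: the dock is near (302,204), with the aluminium drive on its deck at (283,200) and the button near (324,229). Lookalikes are the yellow drive (219,231), the orange drive (378,174) and the large drive (227,150). I choose the aluminium one on the dock and check it in close crops.

Run:
```python
import cv2
a=cv2.imread("pics/top0.png")[160:250,245:355]; cv2.imwrite("pics/topc.png",cv2.resize(a,None,fx=6,fy=6,interpolation=cv2.INTER_CUBIC))
a=cv2.imread("pics/scene0.png")[155:230,255:380]; cv2.imwrite("pics/scc.png",cv2.resize(a,None,fx=6,fy=6,interpolation=cv2.INTER_CUBIC))
```

```text
(no output)
```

View pics/topc.png

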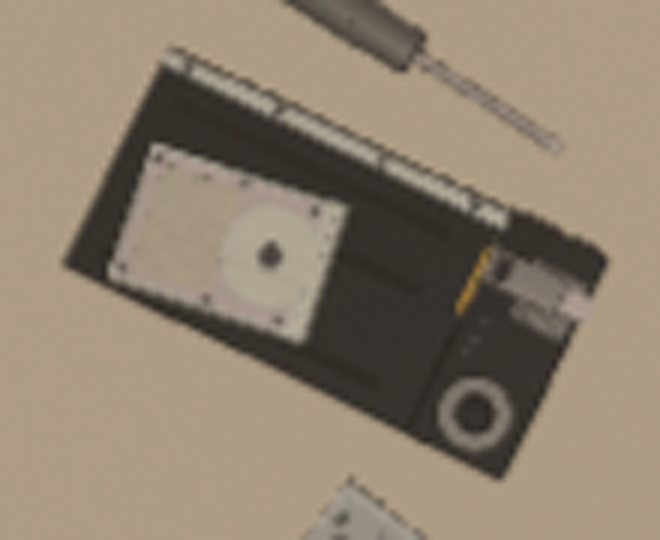

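View pics/scc.png

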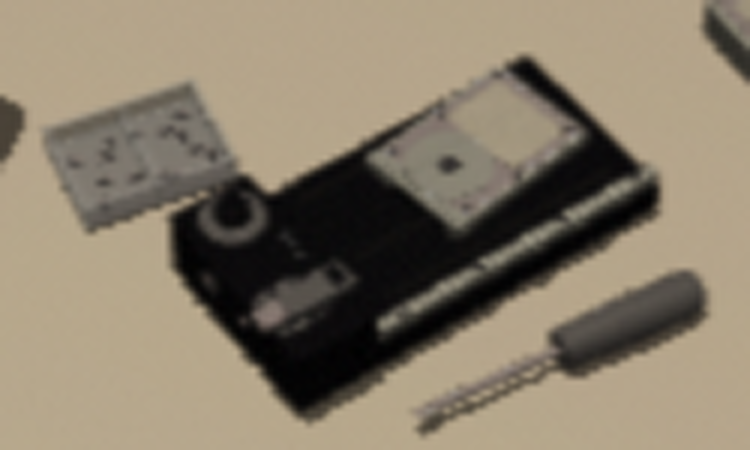

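```bash
cat > h.py <<'E'
import numpy as np,cv2,pickle
from scipy.spatial.transform import Rotation as Ro
def cam(d): return d["mtx"],np.array(d["position"]),Ro.from_euler("xyz",d["attitude"],degrees=True).as_matrix()
def ray(d,uv):
    K,p,R=cam(d); uv=np.atleast_2d(uv).astype(float)
    c=np.c_[(uv[:,0]-K[0,2])/K[0,0],-(uv[:,1]-K[1,2])/K[1,1],-np.ones(len(uv))]
    return p,c@R.T
def onplane(d,uv,z):
    p,v=ray(d,uv); return p+v*((z-p[2])/v[:,2:3])
def tri(d1,u1,d2,u2):
    p,v=ray(d1,u1);q,w=ray(d2,u2);o=[];g=[]
    for a,b in zip(v,w):
        s=np.linalg.lstsq(np.c_[a,-b],q-p,rcond=None)[0]; x=p+s[0]*a;y=q+s[1]*b;o.append((x+y)/2);g.append(np.linalg.norm(x-y))
    return np.array(o),np.array(g)
def proj(d,P):
    K,p,R=cam(d); c=(np.atleast_2d(P)-p)@R; return np.c_[K[0,0]*c[:,0]/-c[:,2]+K[0,2],K[1,1]*c[:,1]/c[:,2]+K[1,2]]
E
cat > m0.py <<'E'
from h import *
np.set_printoptions(precision=4,suppress=True)
T=pickle.load(open("top0.pkl","rb"));S=pickle.load(open("scene0.pkl","rb"))
ct=lambda L:(np.array(L)+.5)/6-.5+[245,160]
cs=lambda L:(np.array(L)+.5)/6-.5+[255,155]
# drive corners: A(-x,+y) B(+x,+y) C(+x,-y) D(-x,-y); railend-, railend+(inner top), tongue +y,-y ; button
t=ct([(152,143),(348,205),(305,343),(110,272),(170,45),(510,215),(488,250),(460,312),(475,414),(65,263),(500,478)])
s=cs([(590,130),(462,235),(367,157),(500,85),(655,165),(380,325),(355,268),(330,265),(232,215),(525,58),(180,215)])
P,g=tri(T,t,S,s); print(np.c_[P,g]*1000)
print("drive on .0335",onplane(T,t[:4],.0335)*1000,onplane(S,s[:4],.0335)*1000)
print("btn",onplane(T,t[8:9],.057),onplane(S,s[8:9],.057))
print("tcp proj",proj(T,[.1417,-.608,.2304]))
E
python3 m0.py
```

```text
[[585.6869 179.2064  38.4334   0.1986]
 [557.1891  84.2166  33.4934   0.4328]
 [489.7302 103.5747  39.3485   0.1587]
 [522.4185 199.9697  21.7151   2.8705]
 [630.8718 169.4311  44.8985   4.5047]
 [552.0803   5.2828  42.5463   0.8711]
 [533.2119  15.2788  66.6898   2.6596]
 [506.8003  29.8779  37.2613   2.8436]
 [456.3331  20.955   58.2856   1.2966]
 [526.6166 221.6268  25.5158   2.4377]
 [428.188   10.1173  53.3457   3.7107]]
drive on .0335 [[586.1915 179.8678  33.5   ]
 [557.0041  84.102   33.5   ]
 [489.8622 103.9986  33.5   ]
 [523.207  199.111   33.5   ]] [[583.922  183.2385  33.5   ]
 [557.3688  84.3379  33.5   ]
 [487.1644 107.9927  33.5   ]
 [525.8943 189.2538  33.5   ]]
btn [[0.4569 0.0213 0.057 ]] [[0.4552 0.0215 0.057 ]]
tcp proj [[583.5475 363.8225]]
```

```bash
cat > meas.py <<'E'
from h import *
import sys
np.set_printoptions(precision=2,suppress=True)
def run(T,draw=None,railinit=None,z_d=.0335):
    img=T["pixels"]; g=cv2.cvtColor(img,cv2.COLOR_RGB2GRAY)
    up=cv2.resize(g[150:260,235:365],None,fx=8,fy=8,interpolation=cv2.INTER_CUBIC)
    f=lambda L:(np.array(L,float)+.5)/8-.5+[235,150]
    # dark body component
    m=(up<85).astype(np.uint8)
    n,l,st,c=cv2.connectedComponentsWithStats(m); k=1+np.argmax(st[1:,4])
    body=(l==k).astype(np.uint8)
    hull=cv2.convexHull(cv2.findContours(body,0,2)[0][0] if 0 else max(cv2.findContours(body,0,2)[0],key=len))
    hm=cv2.fillPoly(np.zeros_like(m),[hull],1)
    b=((up>110)&(hm>0)).astype(np.uint8); b=cv2.morphologyEx(b,cv2.MORPH_OPEN,np.ones((5,5)))
    n,l,st,c=cv2.connectedComponentsWithStats(b)
    out=[]
    for i in range(1,n):
        if st[i,4]>150:
            q=max(cv2.findContours((l==i).astype(np.uint8),0,2)[0],key=len)
            rc=cv2.minAreaRect(q); out.append((st[i,4],f(c[i]),rc,q))
    out.sort(key=lambda o:-o[0])
    if draw is not None:
        v=cv2.cvtColor(up,cv2.COLOR_GRAY2BGR); cv2.drawContours(v,[hull],-1,(0,255,0),1)
        for o in out: cv2.drawContours(v,[cv2.boxPoints(o[2]).astype(int)],-1,(0,0,255),1)
        cv2.imwrite(draw,v[:,:][0:600*2:1] if 0 else cv2.resize(v,None,fx=.6,fy=.6))
    return out,hull,f
if __name__=="__main__":
    T=pickle.load(open("top0.pkl","rb"))
    out,hull,f=run(T,"pics/m0.png")
    for o in out: print(o[0],o[1],onplane(T,o[1],.0335)[0]*1000,"sz",o[2][1],"\n",onplane(T,f(cv2.boxPoints(o[2])),.0335)*1000)
    r_=cv2.minAreaRect(hull);print(r_); print(onplane(T,f(cv2.boxPoints(r_)),.024)*1000)
E
python3 meas.py
```

```text
50839 [282.37 199.97] [538.23 142.72  33.5 ] sz (277.3363952636719, 192.894287109375) 
 [[520.56 201.44  33.5 ]
 [587.54 180.36  33.5 ]
 [556.38  83.96  33.5 ]
 [489.63 105.29  33.5 ]]
3926 [336.03 208.35] [515.56 -13.68  33.5 ] sz (111.61048126220703, 43.856353759765625) 
 [[516.57   8.66  33.5 ]
 [531.29   2.54  33.5 ]
 [515.72 -34.87  33.5 ]
 [501.02 -28.73  33.5 ]]
2718 [315.99 190.15] [567.94  45.17  33.5 ] sz (130.58636474609375, 26.832815170288086) 
 [[574.95  68.88  33.5 ]
 [583.77  64.62  33.5 ]
 [562.89  21.82  33.5 ]
 [554.09  26.09  33.5 ]]
2674 [323.58 228.74] [456.07  21.84  33.5 ] sz (86.75942993164062, 87.20664978027344) 
 [[449.4   42.68  33.5 ]
 [477.76  28.87  33.5 ]
 [464.04   0.6   33.5 ]
 [435.72  14.43  33.5 ]]
2032 [300.29 182.95] [588.48  91.23  33.5 ] sz (147.11990356445312, 18.048168182373047) 
 [[595.87 120.45  33.5 ]
 [602.02 118.05  33.5 ]
 [582.15  68.08  33.5 ]
 [576.02  70.49  33.5 ]]
925 [326.62 195.29] [553.26  14.06  33.5 ] sz (43.36612319946289, 29.190942764282227) 
 [[548.7   23.25  33.5 ]
 [559.28  22.15  33.5 ]
 [557.64   6.45  33.5 ]
 [547.05   7.56  33.5 ]]
393 [287.32 177.22] [604.88 129.36  33.5 ] sz (50.53846740722656, 9.923077583312988) 
 [[606.59 139.27  33.5 ]
 [609.97 137.93  33.5 ]
 [603.02 120.79  33.5 ]
 [599.65 122.13  33.5 ]]
201 [325.06 204.04] [527.74  18.31  33.5 ] sz (13.416407585144043, 24.149532318115234) 
 [[524.35  22.27  33.5 ]
 [532.25  18.43  33.5 ]
 [530.11  14.05  33.5 ]
 [522.21  17.89  33.5 ]]
((530.2570190429688, 427.06256103515625), (652.06103515625, 335.8944396972656), 26.269716262817383)
[[526.77 223.7   24.  ]
 [638.35 171.14  24.  ]
 [534.32 -44.95  24.  ]
 [423.9    8.34  24.  ]]
```

View pics/m0.png

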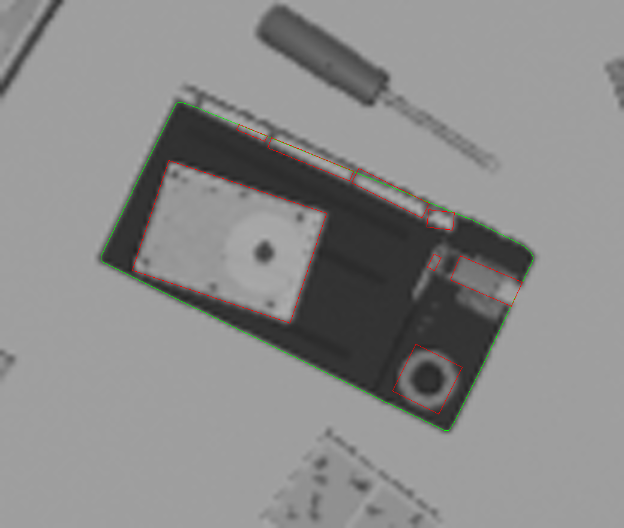

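The crop confirms the bare aluminium drive on the deck: 101 x 70 mm measured, triangulated top about 33 mm. In the dock's frame it sits at about (-51,-15) with a yaw of about +7.5°. Dock origin is about (529.6, 90.2) mm, yaw -115.4°; the ring, the -y edge and the rail agree on this. I'll push with shut fingers.

>>> jog_arm(
  plan=[
    {"tx": 21, "ty": 45, "tz": 0, "wz": 0.14, "grip": 1},
    {"tx": 42, "ty": 90, "tz": 0, "wz": 0.28, "grip": 1},
    {"tx": 63, "ty": 135, "tz": 0, "wz": 0.42, "grip": 1},
    {"tx": 84, "ty": 180, "tz": 0, "wz": 0.56, "grip": 1},
    {"tx": 105, "ty": 225, "tz": 0, "wz": 0.7, "grip": 1},
  ],
  squeeze=60,
)

```text
$.plan[0]: bad value
```

>>> jog_arm(
  plan=[
    {"tx": 21, "ty": 45, "tz": 0, "wx": 0, "wy": 0, "wz": 0.14, "grip": 1},
    {"tx": 42, "ty": 90, "tz": 0, "wx": 0, "wy": 0, "wz": 0.28, "grip": 1},
    {"tx": 63, "ty": 135, "tz": 0, "wx": 0, "wy": 0, "wz": 0.42, "grip": 1},
    {"tx": 84, "ty": 180, "tz": 0, "wx": 0, "wy": 0, "wz": 0.56, "grip": 1},
    {"tx": 105, "ty": 225, "tz": 0, "wx": 0, "wy": 0, "wz": 0.7, "grip": 1},
  ],
  squeeze=60,
)

```text
t: 0.6
tcp_pos: [0.2471, -0.381, 0.2302]
ee_rot: [-179.9, 0.1, -36.5]
wrist_force: [0.5, -0.4, 0.2]
width: 0.142
```

>>> jog_arm(
  plan=[
    {"tx": 19, "ty": 45, "tz": 0, "wx": 0, "wy": 0, "wz": 0.14, "grip": 1},
    {"tx": 38, "ty": 90, "tz": 0, "wx": 0, "wy": 0, "wz": 0.28, "grip": 1},
    {"tx": 57, "ty": 135, "tz": 0, "wx": 0, "wy": 0, "wz": 0.42, "grip": 1},
    {"tx": 76, "ty": 180, "tz": 0, "wx": 0, "wy": 0, "wz": 0.56, "grip": 1},
    {"tx": 95, "ty": 225, "tz": 0, "wx": 0, "wy": 0, "wz": 0.7, "grip": 1},
  ],
)

```text
t: 1.1
tcp_pos: [0.3424, -0.1541, 0.2301]
ee_rot: [-179.9, 0.1, 3.9]
wrist_force: [-0.2, -0.4, 0.2]
width: -0.001
```

>>> jog_arm(
  plan=[
    {"tx": 19, "ty": 45, "tz": -10, "wx": 0, "wy": 0, "wz": 0.14, "grip": 1},
    {"tx": 38, "ty": 90, "tz": -20, "wx": 0, "wy": 0, "wz": 0.28, "grip": 1},
    {"tx": 57, "ty": 135, "tz": -30, "wx": 0, "wy": 0, "wz": 0.42, "grip": 1},
    {"tx": 76, "ty": 180, "tz": -40, "wx": 0, "wy": 0, "wz": 0.56, "grip": 1},
    {"tx": 95, "ty": 225, "tz": -50, "wx": 0, "wy": 0, "wz": 0.7, "grip": 1},
  ],
)

```text
t: 1.6
tcp_pos: [0.4373, 0.0721, 0.1799]
ee_rot: [-180.0, 0.1, 44.3]
wrist_force: [1.0, -0.8, 0.3]
width: 0.0
```

>>> jog_arm(
  plan=[
    {"tx": 16, "ty": 33, "tz": -10, "wx": 0, "wy": 0, "wz": 0.13, "grip": 1},
    {"tx": 32, "ty": 67, "tz": -30, "wx": 0, "wy": 0, "wz": 0.26, "grip": 1},
    {"tx": 47, "ty": 100, "tz": -60, "wx": 0, "wy": 0, "wz": 0.354, "grip": 1},
    {"tx": 47, "ty": 100, "tz": -95, "wx": 0, "wy": 0, "wz": 0.354, "grip": 1},
    {"tx": 47, "ty": 100, "tz": -120, "wx": 0, "wy": 0, "wz": 0.354, "grip": 1},
  ],
)

```text
t: 2.1
tcp_pos: [0.4838, 0.1733, 0.0577]
ee_rot: [-179.9, 0.2, 64.8]
wrist_force: [-0.4, 0.1, -0.4]
width: -0.002
```

Run:
```python
from rig import r
import cv2,pickle
for n,(a,b) in {"scene":(140,250),"top":(150,200)}.items():
    d=r.get_image(n); pickle.dump(d,open(f"{n}1.pkl","wb"))
    c=d["pixels"][150:250,230:370,::-1] if n=="top" else d["pixels"][120:240,240:400,::-1]
    cv2.imwrite(f"pics/{n}1.png",cv2.resize(c,None,fx=5,fy=5,interpolation=cv2.INTER_CUBIC))
s=r.state();print(s["tcp_pos"],s["ee_rot"],s["t"])
```

```text
[0.48150909 0.17207455 0.05666579] [-179.5655315     0.3810416    64.67759863] 2.2
```

View pics/scene1.png

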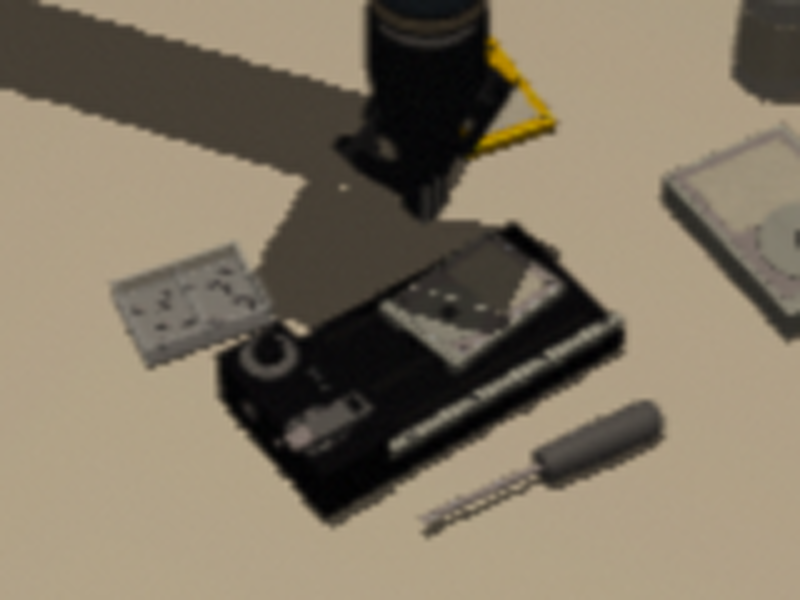

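View pics/top1.png

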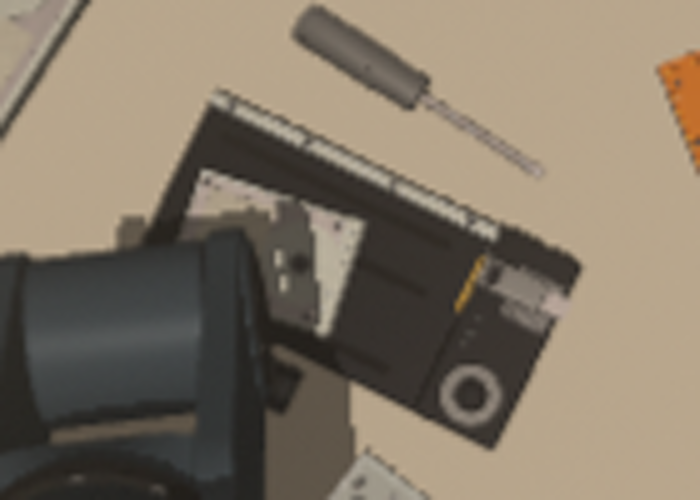

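The scene view shows the shut fingertips near crop (428,213), just on the -y side of the drive and above the table. I'll check that against the projected TCP, then descend.

```bash
cat > st.py <<'E'
from h import *
from rig import r
np.set_printoptions(precision=2,suppress=True)
O=np.array([529.6,90.2]);Y=np.deg2rad(-115.4)
ex=np.array([np.cos(Y),np.sin(Y)]);ey=np.array([-ex[1],ex[0]])
def dock(p): d=np.array(p[:2])*1000-O; return np.array([d@ex,d@ey,p[2]*1000])
def world(x,y): return O+x*ex+y*ey
if __name__=="__main__":
    s=r.state(); print("t",s["t"],"tcp",s["tcp_pos"]*1000,"rot",s["ee_rot"],"dock",dock(s["tcp_pos"]),"F",s["wrist_force"])
E
python3 st.py; python3 -c "
from st import *
S=pickle.load(open('scene1.pkl','rb'));print(proj(S,r.state()['tcp_pos']))"
```

```text
t 2.2 tcp [481.51 172.07  56.67] rot [-179.57    0.38   64.68] dock [-53.33 -78.56  56.67] F [-0.5  -0.03 -0.01]
[[323.68 162.53]]
```

>>> jog_arm(
  plan=[
    {"tx": 1, "ty": 0, "tz": -8, "wx": 0, "wy": 0, "wz": 0, "grip": 1},
    {"tx": 1, "ty": 0, "tz": -16, "wx": 0, "wy": 0, "wz": 0, "grip": 1},
    {"tx": 1, "ty": 0, "tz": -24, "wx": 0, "wy": 0, "wz": 0, "grip": 1},
    {"tx": 1, "ty": 0, "tz": -28, "wx": 0, "wy": 0, "wz": 0, "grip": 1},
    {"tx": 1, "ty": 0, "tz": -28, "wx": 0, "wy": 0, "wz": 0, "grip": 1},
  ],
)

```text
t: 2.7
tcp_pos: [0.4824, 0.1719, 0.0285]
ee_rot: [-179.6, 0.4, 64.7]
wrist_force: [0.5, -0.0, 0.6]
width: -0.0
```

```bash
python3 st.py
```

```text
t 2.7 tcp [482.41 171.9   28.54] rot [-179.55    0.39   64.66] dock [-53.56 -77.67  28.54] F [ 0.48 -0.01  0.59]
```

>>> jog_arm(
  plan=[
    {"tx": 4.5, "ty": -2.1, "tz": -0.5, "wx": 0, "wy": 0, "wz": 0, "grip": 1},
    {"tx": 9, "ty": -4.3, "tz": -0.5, "wx": 0, "wy": 0, "wz": 0, "grip": 1},
    {"tx": 13.5, "ty": -6.4, "tz": -0.5, "wx": 0, "wy": 0, "wz": 0, "grip": 1},
    {"tx": 18, "ty": -8.6, "tz": -0.5, "wx": 0, "wy": 0, "wz": 0, "grip": 1},
    {"tx": 22.6, "ty": -10.7, "tz": -0.5, "wx": 0, "wy": 0, "wz": 0, "grip": 1},
  ],
)

```text
t: 3.2
tcp_pos: [0.5052, 0.161, 0.0282]
ee_rot: [-179.5, 0.4, 64.6]
wrist_force: [-1.0, 1.3, 0.6]
width: 0.001
```

```bash
cat > look.py <<'E'
import sys
from st import *
k=sys.argv[1]
for n in ("scene","top"):
    d=r.get_image(n); pickle.dump(d,open(f"{n}{k}.pkl","wb"))
    c=d["pixels"][160:250,245:355,::-1] if n=="top" else d["pixels"][140:230,255:380,::-1]
    cv2.imwrite(f"pics/{n}{k}.png",cv2.resize(c,None,fx=6,fy=6,interpolation=cv2.INTER_CUBIC))
s=r.state(); print("t",s["t"],"tcp",s["tcp_pos"]*1000,"rot",s["ee_rot"],"dock",dock(s["tcp_pos"]),"F",s["wrist_force"])
E
python3 look.py 2
```

```text
t 3.3 tcp [506.24 160.89  28.18] rot [-179.64    0.35   64.63] dock [-53.84 -51.42  28.18] F [ 1.23 -0.56 -0.3 ]
```

View pics/scene2.png

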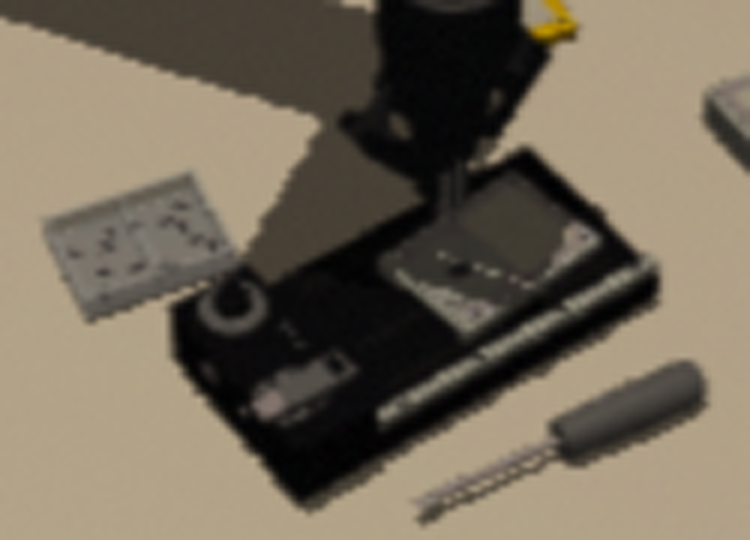

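View pics/top2.png

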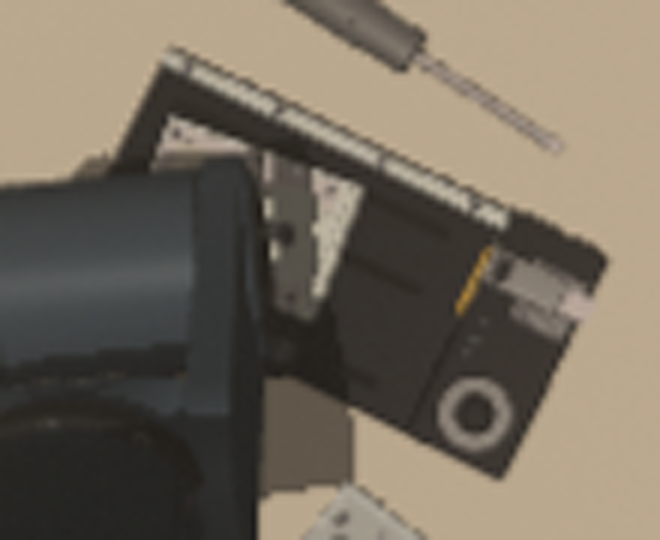

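The views show the fingers at the drive's -y side; the drive has moved towards the rail and is still slightly askew. I'll keep pushing.

>>> jog_arm(
  plan=[
    {"tx": 3.5, "ty": -1.7, "tz": 0, "wx": 0, "wy": 0, "wz": 0, "grip": 1},
    {"tx": 7, "ty": -3.4, "tz": 0, "wx": 0, "wy": 0, "wz": 0, "grip": 1},
    {"tx": 10, "ty": -4.8, "tz": 0, "wx": 0, "wy": 0, "wz": 0, "grip": 1},
    {"tx": 13, "ty": -6.2, "tz": 0, "wx": 0, "wy": 0, "wz": 0, "grip": 1},
    {"tx": 15, "ty": -7.1, "tz": 0, "wx": 0, "wy": 0, "wz": 0, "grip": 1},
  ],
)

```text
t: 3.8
tcp_pos: [0.5211, 0.1539, 0.0281]
ee_rot: [-179.6, 0.3, 64.6]
wrist_force: [-2.2, 3.5, 0.7]
width: -0.0
```

```bash
python3 look.py 3
```

```text
t 3.9 tcp [521.2  153.92  28.1 ] rot [-179.61    0.34   64.62] dock [-53.96 -34.92  28.1 ] F [-1.19  2.35  0.02]
```

View pics/top3.png

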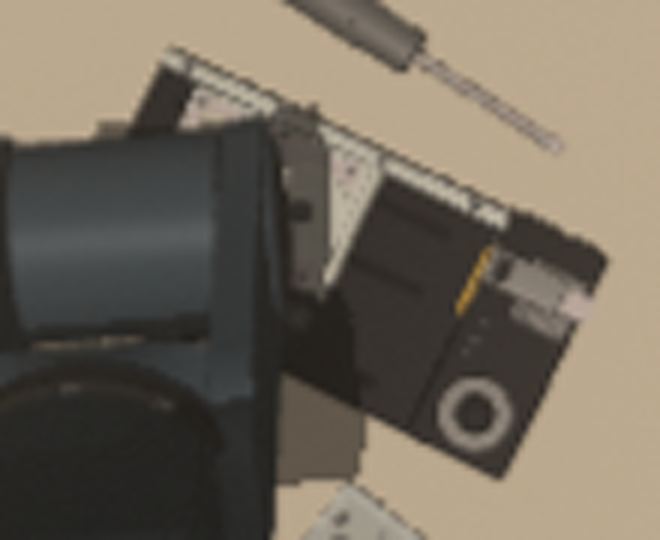

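View pics/scene3.png

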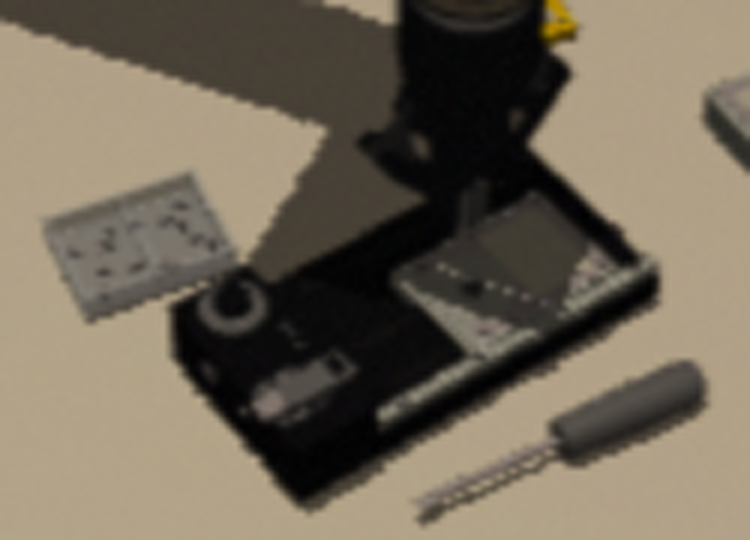

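The drive now appears to lie along the rail and a reaction force has started. A few mm more to seat it, watching the force.

>>> jog_arm(
  plan=[
    {"tx": 0.9, "ty": -0.4, "tz": 0, "wx": 0, "wy": 0, "wz": 0, "grip": 1},
    {"tx": 1.8, "ty": -0.9, "tz": 0, "wx": 0, "wy": 0, "wz": 0, "grip": 1},
    {"tx": 2.7, "ty": -1.3, "tz": 0, "wx": 0, "wy": 0, "wz": 0, "grip": 1},
    {"tx": 2.7, "ty": -1.3, "tz": 0, "wx": 0, "wy": 0, "wz": 0, "grip": 1},
    {"tx": 2.7, "ty": -1.3, "tz": 0, "wx": 0, "wy": 0, "wz": 0, "grip": 1},
  ],
)

```text
t: 4.4
tcp_pos: [0.5213, 0.1537, 0.028]
ee_rot: [-179.3, 0.4, 64.6]
wrist_force: [-4.1, 6.5, 2.4]
width: 0.003
```

```bash
python3 st.py
```

```text
t 4.4 tcp [521.33 153.7   28.04] rot [-179.33    0.4    64.6 ] dock [-53.81 -34.71  28.04] F [-4.05  6.53  2.42]
```

It has stopped against the rail: no motion, about 7 N. Backing off along dock -y, raising, and looking.

>>> jog_arm(
  plan=[
    {"tx": -4, "ty": 1.9, "tz": 0, "wx": 0, "wy": 0, "wz": 0, "grip": 1},
    {"tx": -14, "ty": 6.5, "tz": 0, "wx": 0, "wy": 0, "wz": 0, "grip": 1},
    {"tx": -27, "ty": 12.9, "tz": 15, "wx": 0, "wy": 0, "wz": 0, "grip": 1},
    {"tx": -36, "ty": 35, "tz": 50, "wx": 0, "wy": 0, "wz": 0, "grip": 1},
    {"tx": -36, "ty": 75, "tz": 80, "wx": 0, "wy": 0, "wz": 0, "grip": 1},
  ],
)

```text
t: 4.9
tcp_pos: [0.4831, 0.2273, 0.1083]
ee_rot: [-179.2, 0.6, 64.4]
wrist_force: [1.3, -0.1, -0.4]
width: -0.003
```

>>> jog_arm(
  plan=[
    {"tx": 10, "ty": 10, "tz": 0, "wx": 0, "wy": 0, "wz": -0.14, "grip": 1},
    {"tx": 35, "ty": 20, "tz": 0, "wx": 0, "wy": 0, "wz": -0.28, "grip": 1},
    {"tx": 60, "ty": 20, "tz": 0, "wx": 0, "wy": 0, "wz": -0.42, "grip": 1},
    {"tx": 80, "ty": 10, "tz": 0, "wx": 0, "wy": 0, "wz": -0.56, "grip": 1},
    {"tx": 100, "ty": 0, "tz": 0, "wx": 0, "wy": 0, "wz": -0.7, "grip": 1},
  ],
)

```text
t: 5.4
tcp_pos: [0.5836, 0.2273, 0.1083]
ee_rot: [-179.2, 0.6, 24.1]
wrist_force: [-0.0, -1.0, -0.1]
width: -0.0
```

```bash
python3 look.py 4
```

```text
t 5.5 tcp [586.04 226.01 108.43] rot [-179.3     0.39   24.18] dock [-146.89   -7.28  108.43] F [ 0.15  0.45 -0.42]
```

View pics/top4.png

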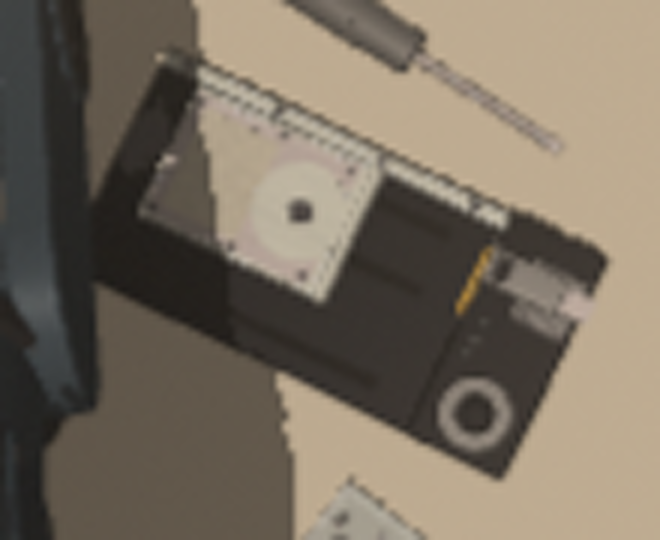

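View pics/scene4.png

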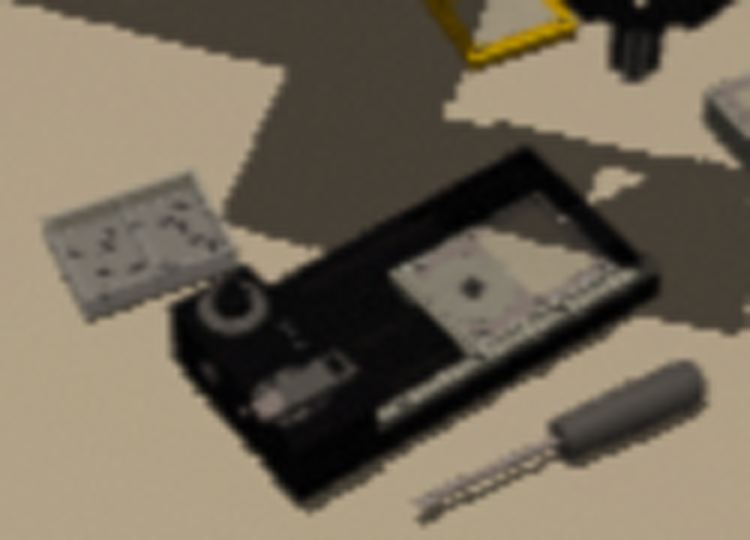

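The drive is flush with the rail. Corners in the top crop: rear/-y (140,213), front/-y (322,303), front/+y (383,162). Now in numbers:

Run:
```python
from st import *
T=pickle.load(open("top4.pkl","rb"))
t=(np.array([(140,213),(322,303),(383,162),(198,75)])+.5)/6-.5+[245,160]
P=onplane(T,t,.0335)
for p in P: print(dock(p))
for x,y in [(-132,13),(-120,13),(-46,17)]: print(x,y,world(x,y))
print(ex,ey)
```

```text
[-95.33 -20.44  33.5 ]
[  3.42 -20.84  33.5 ]
[-0.2  53.62 33.5 ]
[-99.92  52.25  33.5 ]
-132 13 [597.96 203.86]
-120 13 [592.82 193.02]
-46 17 [564.69 124.46]
[-0.43 -0.9 ] [ 0.9  -0.43]
```

Its -y side is at y = -20.4 to -20.8 mm, so yaw is about 0. Its rear is at x of about -97. Next, get behind the rear end and finish the turn.

>>> jog_arm(
  plan=[
    {"tx": 2, "ty": -4, "tz": 0, "wx": 0, "wy": 0, "wz": -0.14, "grip": 1},
    {"tx": 4, "ty": -8, "tz": 0, "wx": 0, "wy": 0, "wz": -0.28, "grip": 1},
    {"tx": 6, "ty": -12, "tz": -10, "wx": 0, "wy": 0, "wz": -0.42, "grip": 1},
    {"tx": 8, "ty": -16, "tz": -20, "wx": 0, "wy": 0, "wz": -0.56, "grip": 1},
    {"tx": 12, "ty": -22, "tz": -30, "wx": 0, "wy": 0, "wz": -0.7, "grip": 1},
  ],
)

```text
t: 6.0
tcp_pos: [0.5963, 0.2044, 0.078]
ee_rot: [-179.3, 0.5, -16.1]
wrist_force: [0.0, 0.4, 0.5]
width: 0.0
```

>>> jog_arm(
  plan=[
    {"tx": 0, "ty": 0, "tz": -10, "wx": 0, "wy": 0, "wz": -0.1, "grip": 1},
    {"tx": 0, "ty": 0, "tz": -20, "wx": 0, "wy": 0, "wz": -0.166, "grip": 1},
    {"tx": 0, "ty": 0, "tz": -25, "wx": 0, "wy": 0, "wz": -0.166, "grip": 1},
    {"tx": 0, "ty": 0, "tz": -28, "wx": 0, "wy": 0, "wz": -0.166, "grip": 1},
    {"tx": 0, "ty": 0, "tz": -28, "wx": 0, "wy": 0, "wz": -0.166, "grip": 1},
  ],
)

```text
t: 6.5
tcp_pos: [0.5957, 0.2046, 0.0498]
ee_rot: [-179.4, 0.5, -25.5]
wrist_force: [-0.4, 0.5, 0.2]
width: 0.001
```

```bash
python3 look.py 5
```

```text
t 6.6 tcp [596.38 204.53  50.39] rot [-179.31    0.43  -25.52] dock [-131.93   11.29   50.39] F [ 1.05 -0.63  0.7 ]
```

View pics/scene5.png

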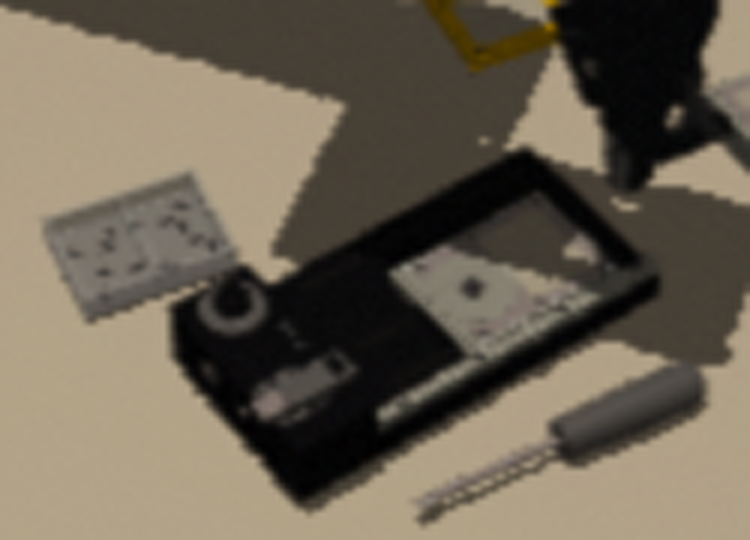

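>>> jog_arm(
  plan=[
    {"tx": 1, "ty": 0, "tz": -8, "wx": 0, "wy": 0, "wz": 0, "grip": 1},
    {"tx": 2, "ty": -1, "tz": -16, "wx": 0, "wy": 0, "wz": 0, "grip": 1},
    {"tx": 2, "ty": -1, "tz": -22, "wx": 0, "wy": 0, "wz": 0, "grip": 1},
    {"tx": 0, "ty": -6, "tz": -22, "wx": 0, "wy": 0, "wz": 0, "grip": 1},
    {"tx": -2, "ty": -10, "tz": -22, "wx": 0, "wy": 0, "wz": 0, "grip": 1},
  ],
)

```text
t: 7.1
tcp_pos: [0.5939, 0.1941, 0.0279]
ee_rot: [-179.4, 0.5, -25.5]
wrist_force: [-1.1, 0.2, 0.6]
width: -0.002
```

```bash
python3 st.py
```

```text
t 7.1 tcp [593.91 194.1   27.88] rot [-179.35    0.48  -25.51] dock [-121.44   13.53   27.88] F [-1.13  0.21  0.57]
```

>>> jog_arm(
  plan=[
    {"tx": -1.4, "ty": -3.7, "tz": 0, "wx": 0, "wy": 0, "wz": 0, "grip": 1},
    {"tx": -2.9, "ty": -7.5, "tz": 0, "wx": 0, "wy": 0, "wz": 0, "grip": 1},
    {"tx": -4.3, "ty": -11.2, "tz": 0, "wx": 0, "wy": 0, "wz": 0, "grip": 1},
    {"tx": -5.8, "ty": -15, "tz": 0, "wx": 0, "wy": 0, "wz": 0, "grip": 1},
    {"tx": -7.2, "ty": -18.7, "tz": 0, "wx": 0, "wy": 0, "wz": 0, "grip": 1},
  ],
)

```text
t: 7.6
tcp_pos: [0.5869, 0.1752, 0.0281]
ee_rot: [-179.3, 0.4, -25.5]
wrist_force: [1.1, 0.5, 1.4]
width: 0.0
```

```bash
python3 look.py 6
```

```text
t 7.7 tcp [586.59 174.89  28.02] rot [-179.36    0.48  -25.53] dock [-100.95   15.15   28.02] F [0.72 0.78 0.34]
```

View pics/top6.png

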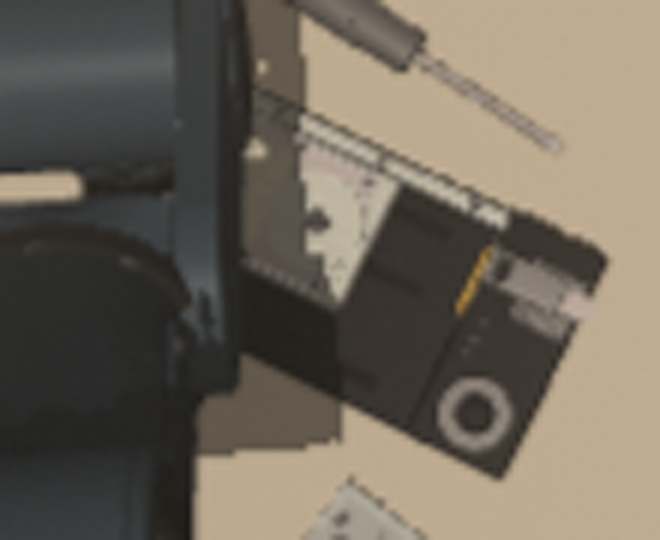

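View pics/scene6.png

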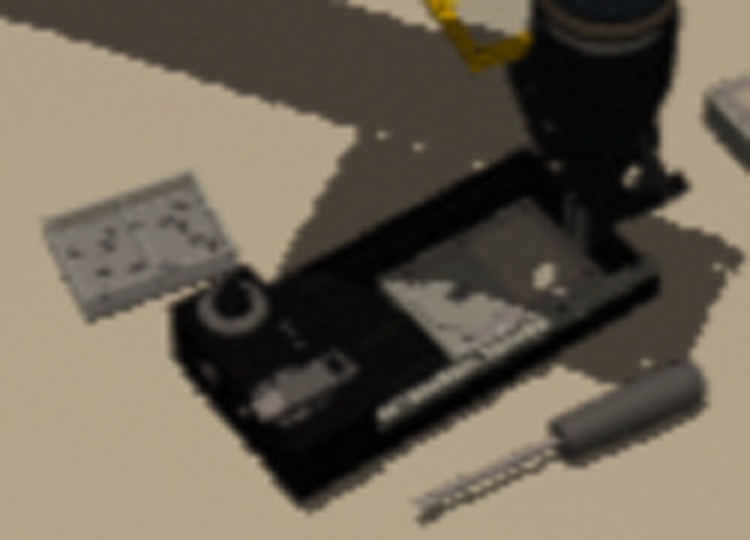

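The drive moved about 10 mm along the rail and stays flush. I'll continue.

>>> jog_arm(
  plan=[
    {"tx": -1.5, "ty": -3.7, "tz": 0, "wx": 0, "wy": 0, "wz": 0, "grip": 1},
    {"tx": -3, "ty": -7.4, "tz": 0, "wx": 0, "wy": 0, "wz": 0, "grip": 1},
    {"tx": -4.6, "ty": -11.1, "tz": 0, "wx": 0, "wy": 0, "wz": 0, "grip": 1},
    {"tx": -6.1, "ty": -14.8, "tz": 0, "wx": 0, "wy": 0, "wz": 0, "grip": 1},
    {"tx": -7.7, "ty": -18.5, "tz": 0, "wx": 0, "wy": 0, "wz": 0, "grip": 1},
  ],
)

```text
t: 8.2
tcp_pos: [0.5786, 0.1563, 0.028]
ee_rot: [-179.4, 0.5, -25.5]
wrist_force: [-0.1, 1.6, 1.0]
width: 0.001
```

```bash
python3 look.py 7
```

```text
t 8.3 tcp [578.5  155.78  27.99] rot [-179.39    0.5   -25.55] dock [-80.22  16.04  27.99] F [ 0.72 -0.4   0.38]
```

View pics/top7.png

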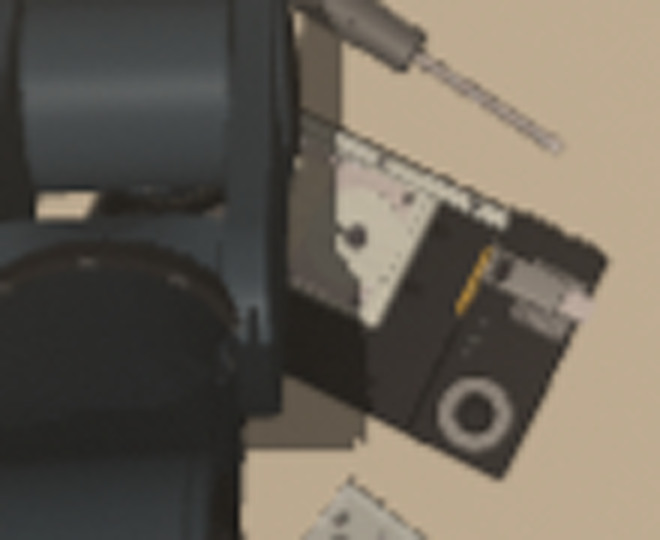

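The front edge runs from (440,195) to (377,328) in the crop, still parallel to the end wall and with the side at the rail.

>>> jog_arm(
  plan=[
    {"tx": -1.5, "ty": -3.7, "tz": 0, "wx": 0, "wy": 0, "wz": 0, "grip": 1},
    {"tx": -3, "ty": -7.4, "tz": 0, "wx": 0, "wy": 0, "wz": 0, "grip": 1},
    {"tx": -4.6, "ty": -11.1, "tz": 0, "wx": 0, "wy": 0, "wz": 0, "grip": 1},
    {"tx": -6.1, "ty": -14.8, "tz": 0, "wx": 0, "wy": 0, "wz": 0, "grip": 1},
    {"tx": -7.7, "ty": -18.5, "tz": 0, "wx": 0, "wy": 0, "wz": 0, "grip": 1},
  ],
)

```text
t: 8.8
tcp_pos: [0.5704, 0.137, 0.0279]
ee_rot: [-179.4, 0.5, -25.5]
wrist_force: [-0.2, 1.7, -0.6]
width: -0.001
```

```bash
python3 look.py 8
```

```text
t 8.9 tcp [570.52 136.48  27.89] rot [-179.44    0.51  -25.55] dock [-59.36  17.11  27.89] F [ 0.1  -0.09 -0.35]
```

View pics/top8.png

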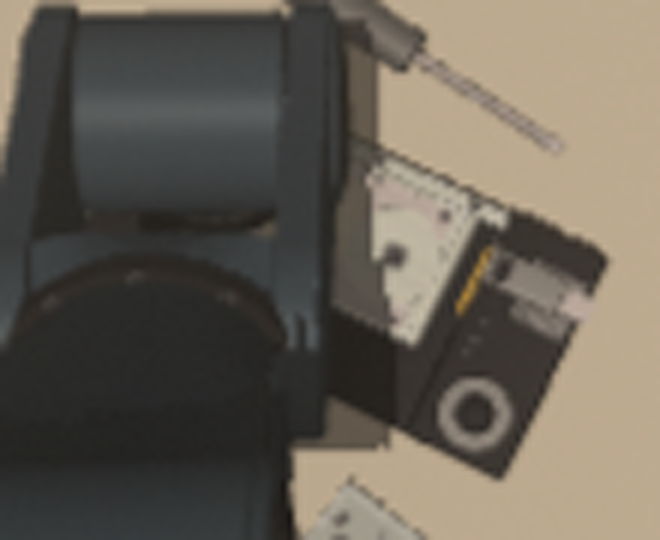

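View pics/scene8.png

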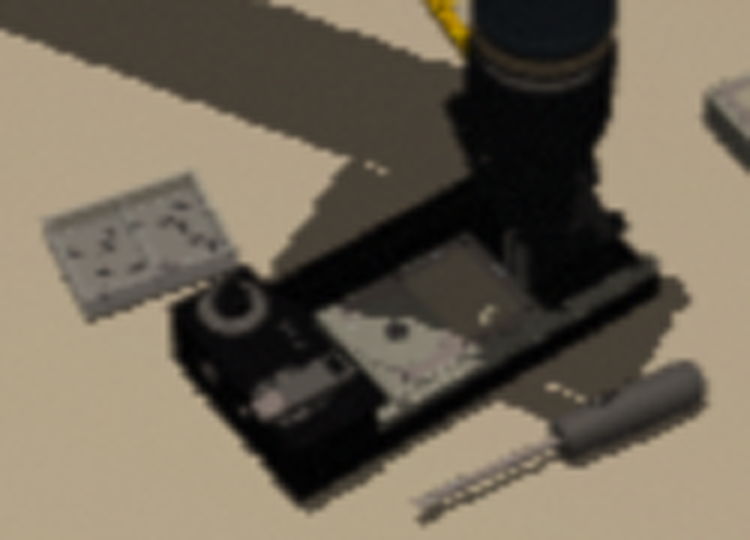

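The front edge is about 14 mm short of the wall and still parallel to it. Slower now.

>>> jog_arm(
  plan=[
    {"tx": -1, "ty": -2.3, "tz": 0, "wx": 0, "wy": 0, "wz": 0, "grip": 1},
    {"tx": -2, "ty": -4.6, "tz": 0, "wx": 0, "wy": 0, "wz": 0, "grip": 1},
    {"tx": -3, "ty": -6.9, "tz": 0, "wx": 0, "wy": 0, "wz": 0, "grip": 1},
    {"tx": -3.9, "ty": -9.2, "tz": 0, "wx": 0, "wy": 0, "wz": 0, "grip": 1},
    {"tx": -4.8, "ty": -11, "tz": 0, "wx": 0, "wy": 0, "wz": 0, "grip": 1},
  ],
)

```text
t: 9.4
tcp_pos: [0.5657, 0.1253, 0.0279]
ee_rot: [-179.4, 0.5, -25.6]
wrist_force: [0.3, 0.9, 0.4]
width: -0.001
```

>>> jog_arm(
  plan=[
    {"tx": -0.4, "ty": -0.9, "tz": 0, "wx": 0, "wy": 0, "wz": 0, "grip": 1},
    {"tx": -0.8, "ty": -1.8, "tz": 0, "wx": 0, "wy": 0, "wz": 0, "grip": 1},
    {"tx": -1.2, "ty": -2.7, "tz": 0, "wx": 0, "wy": 0, "wz": 0, "grip": 1},
    {"tx": -1.6, "ty": -3.6, "tz": 0, "wx": 0, "wy": 0, "wz": 0, "grip": 1},
    {"tx": -1.6, "ty": -3.6, "tz": 0, "wx": 0, "wy": 0, "wz": 0, "grip": 1},
  ],
)

```text
t: 9.9
tcp_pos: [0.5647, 0.123, 0.028]
ee_rot: [-179.3, 0.5, -25.6]
wrist_force: [0.4, 6.1, 0.5]
width: -0.002
```

```bash
python3 look.py 9
```

```text
t 10.0 tcp [564.67 122.97  27.98] rot [-179.3     0.47  -25.61] dock [-44.65  17.62  27.98] F [ 0.07  6.36 -0.31]
```

View pics/top9.png

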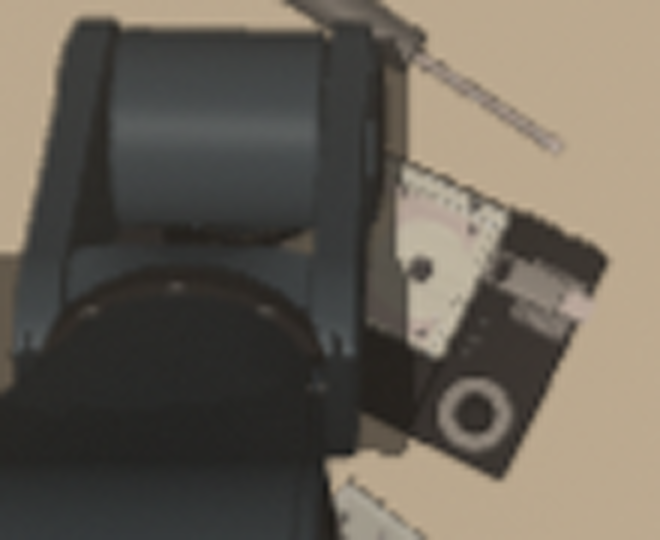

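The tongue is covered and the front is at the wall, with 6 N reaction and the tool stalled. One firmer press for certainty.

>>> jog_arm(
  plan=[
    {"tx": -0.8, "ty": -1.8, "tz": 0, "wx": 0, "wy": 0, "wz": 0, "grip": 1},
    {"tx": -1.3, "ty": -2.7, "tz": 0, "wx": 0, "wy": 0, "wz": 0, "grip": 1},
    {"tx": -1.3, "ty": -2.7, "tz": 0, "wx": 0, "wy": 0, "wz": 0, "grip": 1},
    {"tx": -1.3, "ty": -2.7, "tz": 0, "wx": 0, "wy": 0, "wz": 0, "grip": 1},
    {"tx": -1.3, "ty": -2.7, "tz": 0, "wx": 0, "wy": 0, "wz": 0, "grip": 1},
  ],
)

```text
t: 10.5
tcp_pos: [0.5646, 0.1229, 0.0281]
ee_rot: [-179.0, 0.4, -25.7]
wrist_force: [2.2, 11.9, -0.7]
width: 0.004
```

>>> jog_arm(
  plan=[
    {"tx": 2, "ty": 4, "tz": 0, "wx": 0, "wy": 0, "wz": 0, "grip": 1},
    {"tx": 8, "ty": 17, "tz": 0, "wx": 0, "wy": 0, "wz": 0, "grip": 1},
    {"tx": 12, "ty": 27, "tz": 15, "wx": 0, "wy": 0, "wz": 0, "grip": 1},
    {"tx": 12, "ty": 40, "tz": 50, "wx": 0, "wy": 0, "wz": 0, "grip": 1},
    {"tx": -15, "ty": 65, "tz": 80, "wx": 0, "wy": 0, "wz": 0, "grip": 1},
  ],
)

```text
t: 11.0
tcp_pos: [0.5545, 0.1875, 0.1094]
ee_rot: [-178.9, 0.0, -25.8]
wrist_force: [0.1, 1.3, 0.6]
width: 0.004
```

>>> jog_arm(
  plan=[
    {"tx": -45, "ty": 20, "tz": 0, "wx": 0, "wy": 0, "wz": 0, "grip": 1},
    {"tx": -80, "ty": 35, "tz": 0, "wx": 0, "wy": 0, "wz": 0, "grip": 1},
    {"tx": -110, "ty": 40, "tz": 0, "wx": 0, "wy": 0, "wz": 0, "grip": 1},
    {"tx": -125, "ty": 20, "tz": 0, "wx": 0, "wy": 0, "wz": 0, "grip": 1},
    {"tx": -130, "ty": 0, "tz": 0, "wx": 0, "wy": 0, "wz": 0, "grip": 1},
  ],
)

```text
t: 11.5
tcp_pos: [0.4221, 0.188, 0.1096]
ee_rot: [-179.0, 0.1, -25.6]
wrist_force: [0.3, -0.0, -0.6]
width: 0.001
```

```bash
python3 look.py 10
```

```text
t 11.6 tcp [423.35 186.53 109.52] rot [-178.98    0.09  -25.89] dock [ -41.44 -137.3   109.52] F [0.63 0.14 0.59]
```

View pics/top10.png

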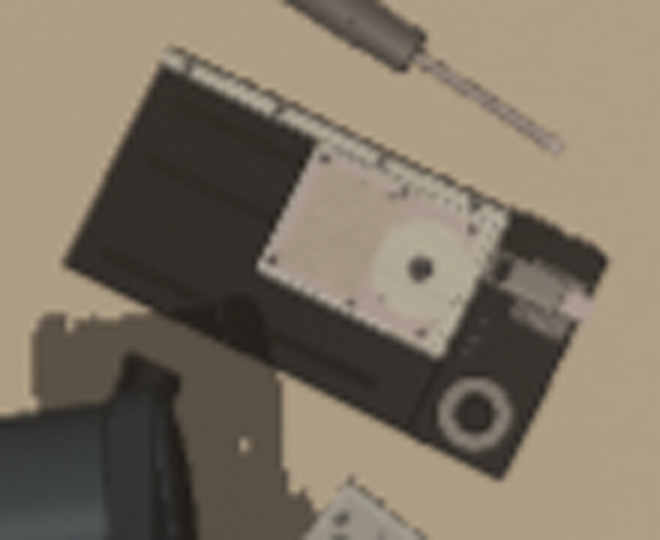

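View pics/scene10.png

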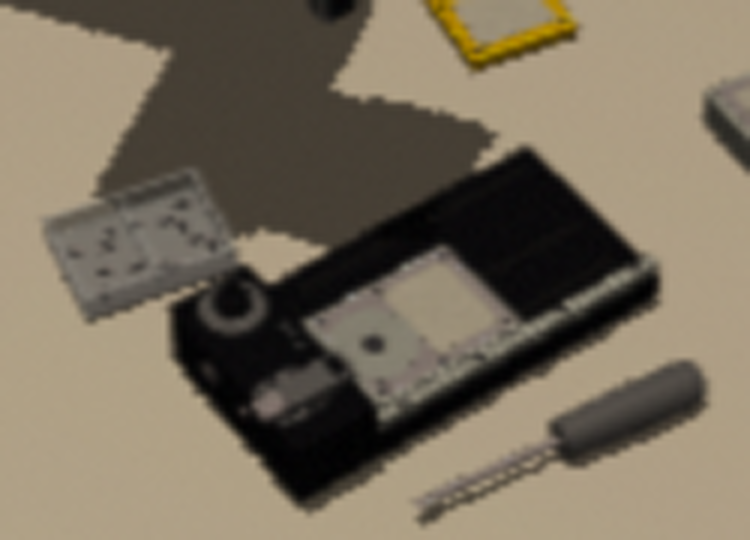

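The drive is home and flush on rail and wall, with the tongue hidden. Number check, then over to the button.

Run:
```python
from st import *
T=pickle.load(open("top10.pkl","rb"))
t=(np.array([(258,268),(442,357),(318,143),(510,215)])+.5)/6-.5+[245,160]
for p in onplane(T,t,.0335): print(dock(p))
T0=pickle.load(open("top0.pkl","rb"))
# dark button disc centroid inside ring, and ring centroid (bright)
g=cv2.cvtColor(T["pixels"],cv2.COLOR_RGB2GRAY)[220:238,314:334]
u=cv2.resize(g,None,fx=8,fy=8,interpolation=cv2.INTER_CUBIC); m=(u>85).astype(np.uint8)
n,l,st,c=cv2.connectedComponentsWithStats(m);
cs=[q for q in cv2.findContours(m,1,2)[0] if len(q)>60]
for q in cs:
    (cx,cy),rad=cv2.minEnclosingCircle(q); uv=(np.array([cx,cy])+.5)/8-.5+[314,220]
    print(uv,rad/8*1.29/.4487,onplane(T,uv,.055)*1000)
```

```text
[-31.97 -19.24  33.5 ]
[ 67.14 -18.79  33.5 ]
[-32.69  48.07  33.5 ]
[66.55 57.49 33.5 ]
[318.19 235.12] 14.866249274909961 [[438.07  36.95  55.  ]]
[323.64 228.39] 10.760187996451352 [[457.38  21.63  55.  ]]
[323.68 228.6 ] 17.721532643545384 [[456.77  21.52  55.  ]]
```

>>> jog_arm(
  plan=[
    {"tx": 7, "ty": -35, "tz": 0, "wx": -0.016, "wy": 0.008, "wz": 0, "grip": 1},
    {"tx": 14, "ty": -75, "tz": 0, "wx": -0.016, "wy": 0.008, "wz": 0, "grip": 1},
    {"tx": 23, "ty": -115, "tz": 0, "wx": -0.016, "wy": 0.008, "wz": 0, "grip": 1},
    {"tx": 33, "ty": -150, "tz": 0, "wx": -0.016, "wy": 0.008, "wz": 0, "grip": 1},
    {"tx": 33, "ty": -165.3, "tz": -15, "wx": -0.016, "wy": 0.008, "wz": 0, "grip": 1},
  ],
)

```text
t: 12.1
tcp_pos: [0.4616, 0.0181, 0.0958]
ee_rot: [-179.9, -0.4, -26.1]
wrist_force: [1.5, -0.3, -0.4]
width: -0.003
```

```bash
python3 st.py
```

```text
t 12.1 tcp [461.65  18.06  95.82] rot [-179.9    -0.42  -26.06] dock [ 94.32 -30.44  95.82] F [ 1.55 -0.32 -0.45]
```

Drive spans x = -32 to +67, so it's home. Button centre is (456.8, 21.5). Fine alignment above it, then a look.

>>> jog_arm(
  plan=[
    {"tx": -4.8, "ty": 3.3, "tz": -10, "wx": 0, "wy": 0, "wz": 0, "grip": 1},
    {"tx": -4.8, "ty": 3.3, "tz": -18, "wx": 0, "wy": 0, "wz": 0, "grip": 1},
    {"tx": -4.8, "ty": 3.3, "tz": -26, "wx": 0, "wy": 0, "wz": 0, "grip": 1},
    {"tx": -4.8, "ty": 3.3, "tz": -28, "wx": 0, "wy": 0, "wz": 0, "grip": 1},
    {"tx": -4.8, "ty": 3.3, "tz": -28, "wx": 0, "wy": 0, "wz": 0, "grip": 1},
  ],
)

```text
t: 12.6
tcp_pos: [0.4569, 0.0219, 0.0675]
ee_rot: [-179.9, -0.4, -26.0]
wrist_force: [-0.7, 0.2, -0.3]
width: -0.001
```

```bash
python3 look.py 11
```

```text
t 12.7 tcp [457.1   21.74  67.97] rot [-179.89   -0.45  -26.  ] dock [ 92.94 -36.13  67.97] F [-0.95 -0.16  0.01]
```

View pics/scene11.png

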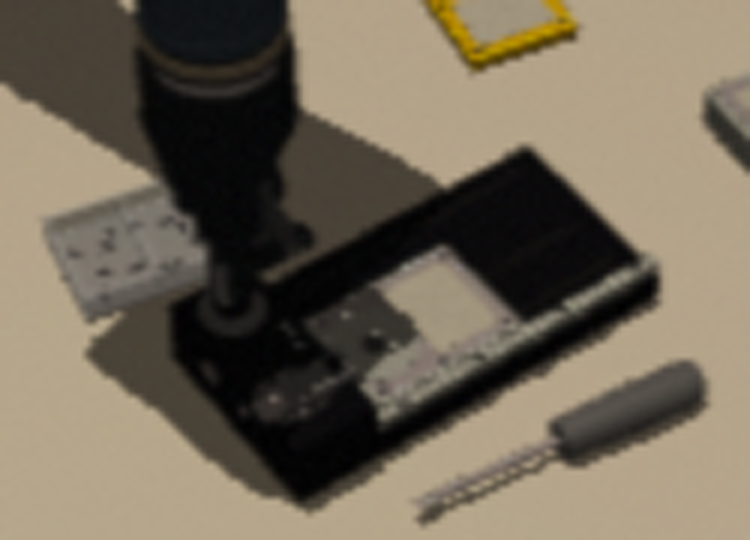

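The fingertips are centred over the button ring, at (230,300) in the crop. Pressing in small steps.

>>> jog_arm(
  plan=[
    {"tx": 0, "ty": 0, "tz": -4, "wx": 0, "wy": 0, "wz": 0, "grip": 1},
    {"tx": 0, "ty": 0, "tz": -8, "wx": 0, "wy": 0, "wz": 0, "grip": 1},
    {"tx": 0, "ty": 0, "tz": -10, "wx": 0, "wy": 0, "wz": 0, "grip": 1},
    {"tx": 0, "ty": 0, "tz": -12, "wx": 0, "wy": 0, "wz": 0, "grip": 1},
    {"tx": 0, "ty": 0, "tz": -12, "wx": 0, "wy": 0, "wz": 0, "grip": 1},
  ],
)

```text
t: 13.2
tcp_pos: [0.4577, 0.0218, 0.0577]
ee_rot: [-179.8, -0.6, -26.0]
wrist_force: [-2.0, 2.4, 18.8]
width: -0.0
```

>>> jog_arm(
  plan=[
    {"tx": 0, "ty": 0, "tz": -1, "wx": 0, "wy": 0, "wz": 0, "grip": 1},
    {"tx": 0, "ty": 0, "tz": -2, "wx": 0, "wy": 0, "wz": 0, "grip": 1},
    {"tx": 0, "ty": 0, "tz": -3, "wx": 0, "wy": 0, "wz": 0, "grip": 1},
    {"tx": 0, "ty": 0, "tz": -4, "wx": 0, "wy": 0, "wz": 0, "grip": 1},
    {"tx": 0, "ty": 0, "tz": -4, "wx": 0, "wy": 0, "wz": 0, "grip": 1},
  ],
)

```text
t: 13.7
tcp_pos: [0.4578, 0.0219, 0.0573]
ee_rot: [-179.8, -0.7, -26.0]
wrist_force: [-5.3, 0.4, 39.7]
width: 0.002
```

```bash
python3 st.py
```

```text
t 13.7 tcp [457.8   21.85  57.29] rot [-179.81   -0.72  -25.99] dock [ 92.54 -35.54  57.29] F [-5.28  0.38 39.68]
```

A hard stop at TCP z = 57.3 with nearly 40 N, about 3 mm above the expected flush height. Easing to about 15 N and looking.

>>> jog_arm(
  plan=[
    {"tx": 0, "ty": 0, "tz": -1.2, "wx": 0, "wy": 0, "wz": 0, "grip": 1},
    {"tx": 0, "ty": 0, "tz": -1.2, "wx": 0, "wy": 0, "wz": 0, "grip": 1},
    {"tx": 0, "ty": 0, "tz": -1.2, "wx": 0, "wy": 0, "wz": 0, "grip": 1},
    {"tx": 0, "ty": 0, "tz": -1.2, "wx": 0, "wy": 0, "wz": 0, "grip": 1},
    {"tx": 0, "ty": 0, "tz": -1.2, "wx": 0, "wy": 0, "wz": 0, "grip": 1},
  ],
)

```text
t: 14.2
tcp_pos: [0.4577, 0.0219, 0.0577]
ee_rot: [-179.8, -0.8, -26.0]
wrist_force: [-2.2, 0.9, 18.9]
width: -0.002
```

```bash
python3 look.py 12
python3 - <<'E'
import cv2,pickle,numpy as np
a=[pickle.load(open(f"scene{k}.pkl","rb"))["pixels"][170:210,275:315,::-1] for k in (11,12)]
c=[cv2.convertScaleAbs(cv2.resize(x,None,fx=9,fy=9,interpolation=cv2.INTER_CUBIC),alpha=2.2) for x in a]
cv2.imwrite("pics/press.png",np.hstack(c))
E
```

```text
t 14.3 tcp [457.76  21.87  57.75] rot [-179.8    -0.79  -25.98] dock [ 92.54 -35.59  57.75] F [-2.26  0.34 19.59]
```

View pics/press.png

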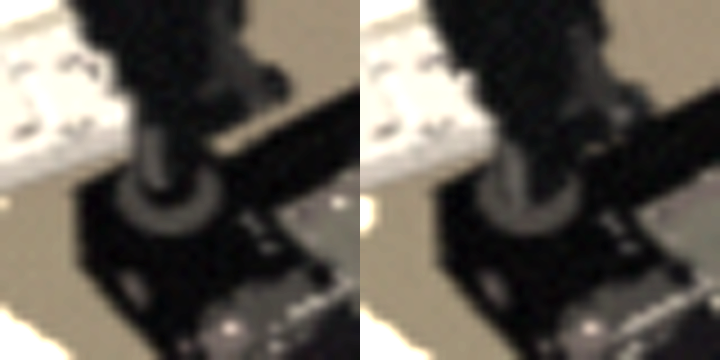

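I'll read the wrist torque, then lift and step down to get the force-height curve. A button stroke should show as about 5 mm of soft travel before the hard stop.

```bash
python3 -c "
from st import *
s=r.state();print(s['wrist_torque'],s['wrist_force'])"
```

```text
[0.11 0.44 0.  ] [-2.26  0.34 19.59]
```

>>> jog_arm(
  plan=[
    {"tx": -1, "ty": 0, "tz": 1, "wx": 0, "wy": 0.01, "wz": 0, "grip": 1},
    {"tx": -1, "ty": 0, "tz": 3, "wx": 0, "wy": 0.01, "wz": 0, "grip": 1},
    {"tx": -1, "ty": 0, "tz": 5, "wx": 0, "wy": 0.01, "wz": 0, "grip": 1},
    {"tx": -1, "ty": 0, "tz": 6.5, "wx": 0, "wy": 0.01, "wz": 0, "grip": 1},
    {"tx": -1, "ty": 0, "tz": 6.5, "wx": 0, "wy": 0.01, "wz": 0, "grip": 1},
  ],
)

```text
t: 14.8
tcp_pos: [0.4561, 0.0219, 0.064]
ee_rot: [179.9, -0.2, -26.0]
wrist_force: [0.5, 0.5, 0.7]
width: -0.003
```

```bash
python3 -c "
from st import *
s=r.state();print(s['wrist_torque'],s['wrist_force'])"; python3 st.py; python3 look.py 13
python3 - <<'E'
import cv2,pickle,numpy as np
a=[pickle.load(open(f"scene{k}.pkl","rb"))["pixels"][170:210,275:315,::-1] for k in (10,13)]
c=[cv2.convertScaleAbs(cv2.resize(x,None,fx=9,fy=9,interpolation=cv2.INTER_CUBIC),alpha=2.5) for x in a]
cv2.imwrite("pics/press2.png",np.hstack(c))
E
```

```text
[-0.02 -0.05 -0.05] [0.47 0.51 0.71]
t 14.8 tcp [456.06  21.9   64.02] rot [179.92  -0.19 -25.98] dock [ 93.24 -37.14  64.02] F [0.47 0.51 0.71]
t 14.9 tcp [456.13  21.91  63.93] rot [179.93  -0.19 -25.99] dock [ 93.21 -37.08  63.93] F [ 0.09 -0.43  0.21]
```

View pics/press2.png

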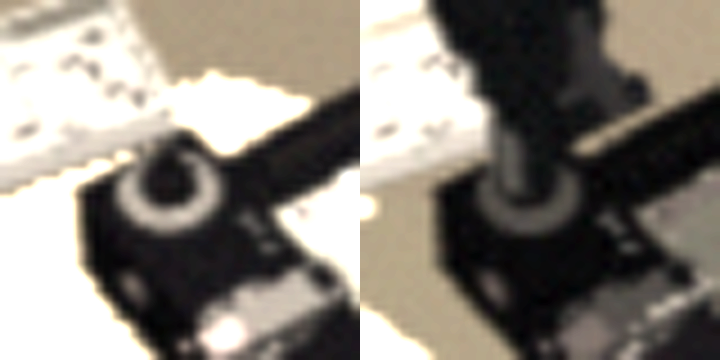

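>>> jog_arm(
  plan=[
    {"tx": 0.5, "ty": -0.4, "tz": -1, "wx": 0, "wy": 0, "wz": 0, "grip": 1},
    {"tx": 0.5, "ty": -0.4, "tz": -2, "wx": 0, "wy": 0, "wz": 0, "grip": 1},
    {"tx": 0.5, "ty": -0.4, "tz": -2.5, "wx": 0, "wy": 0, "wz": 0, "grip": 1},
    {"tx": 0.5, "ty": -0.4, "tz": -2.5, "wx": 0, "wy": 0, "wz": 0, "grip": 1},
    {"tx": 0.5, "ty": -0.4, "tz": -2.5, "wx": 0, "wy": 0, "wz": 0, "grip": 1},
  ],
)

```text
t: 15.4
tcp_pos: [0.4562, 0.0216, 0.0614]
ee_rot: [179.9, -0.1, -26.0]
wrist_force: [-1.2, 0.4, 1.7]
width: 0.001
```

```bash
python3 st.py
```

```text
t 15.4 tcp [456.23  21.6   61.37] rot [179.91  -0.15 -25.97] dock [ 93.44 -36.85  61.37] F [-1.17  0.35  1.67]
```

>>> jog_arm(
  plan=[
    {"tx": 0, "ty": 0, "tz": -1.2, "wx": 0, "wy": 0, "wz": 0, "grip": 1},
    {"tx": 0, "ty": 0, "tz": -1.2, "wx": 0, "wy": 0, "wz": 0, "grip": 1},
    {"tx": 0, "ty": 0, "tz": -1.2, "wx": 0, "wy": 0, "wz": 0, "grip": 1},
    {"tx": 0, "ty": 0, "tz": -1.2, "wx": 0, "wy": 0, "wz": 0, "grip": 1},
    {"tx": 0, "ty": 0, "tz": -1.2, "wx": 0, "wy": 0, "wz": 0, "grip": 1},
  ],
)

```text
t: 15.9
tcp_pos: [0.4563, 0.0216, 0.0602]
ee_rot: [179.9, -0.1, -26.0]
wrist_force: [-1.3, 0.7, 2.7]
width: 0.001
```

>>> jog_arm(
  plan=[
    {"tx": 0, "ty": 0, "tz": -1.2, "wx": 0, "wy": 0, "wz": 0, "grip": 1},
    {"tx": 0, "ty": 0, "tz": -1.2, "wx": 0, "wy": 0, "wz": 0, "grip": 1},
    {"tx": 0, "ty": 0, "tz": -1.2, "wx": 0, "wy": 0, "wz": 0, "grip": 1},
    {"tx": 0, "ty": 0, "tz": -1.2, "wx": 0, "wy": 0, "wz": 0, "grip": 1},
    {"tx": 0, "ty": 0, "tz": -1.2, "wx": 0, "wy": 0, "wz": 0, "grip": 1},
  ],
)

```text
t: 16.4
tcp_pos: [0.4562, 0.0216, 0.059]
ee_rot: [179.9, -0.1, -26.0]
wrist_force: [-0.1, 0.6, 3.5]
width: 0.001
```

>>> jog_arm(
  plan=[
    {"tx": 0, "ty": 0, "tz": -1.2, "wx": 0, "wy": 0, "wz": 0, "grip": 1},
    {"tx": 0, "ty": 0, "tz": -1.2, "wx": 0, "wy": 0, "wz": 0, "grip": 1},
    {"tx": 0, "ty": 0, "tz": -1.2, "wx": 0, "wy": 0, "wz": 0, "grip": 1},
    {"tx": 0, "ty": 0, "tz": -1.2, "wx": 0, "wy": 0, "wz": 0, "grip": 1},
    {"tx": 0, "ty": 0, "tz": -1.2, "wx": 0, "wy": 0, "wz": 0, "grip": 1},
  ],
)

```text
t: 16.9
tcp_pos: [0.4563, 0.0216, 0.058]
ee_rot: [179.9, -0.2, -26.0]
wrist_force: [-1.2, 0.6, 5.3]
width: 0.0
```

The curve is a soft ramp (1.7, 2.7, 3.5, 5.3 N over z = 61.4 to 58.0), then the hard stop at about 57.6. So the full stroke was reached, and the real fingertips sit about 3.5 mm below the reported TCP. One firm final press, then release straight up.

>>> jog_arm(
  plan=[
    {"tx": 0, "ty": 0, "tz": -1, "wx": 0, "wy": 0, "wz": 0, "grip": 1},
    {"tx": 0, "ty": 0, "tz": -2, "wx": 0, "wy": 0, "wz": 0, "grip": 1},
    {"tx": 0, "ty": 0, "tz": -2, "wx": 0, "wy": 0, "wz": 0, "grip": 1},
    {"tx": 0, "ty": 0, "tz": -2, "wx": 0, "wy": 0, "wz": 0, "grip": 1},
    {"tx": 0, "ty": 0, "tz": -2, "wx": 0, "wy": 0, "wz": 0, "grip": 1},
  ],
)

```text
t: 17.4
tcp_pos: [0.4563, 0.0216, 0.0577]
ee_rot: [179.9, -0.2, -26.0]
wrist_force: [-3.8, 0.5, 21.5]
width: 0.001
```

>>> jog_arm(
  plan=[
    {"tx": 0, "ty": 0, "tz": 3, "wx": 0, "wy": 0, "wz": 0, "grip": 1},
    {"tx": 0, "ty": 0, "tz": 8, "wx": 0, "wy": 0, "wz": 0, "grip": 1},
    {"tx": 0, "ty": 0, "tz": 25, "wx": 0, "wy": 0, "wz": 0, "grip": 1},
    {"tx": 0, "ty": 0, "tz": 60, "wx": 0, "wy": 0, "wz": 0, "grip": 1},
    {"tx": 0, "ty": 0, "tz": 100, "wx": 0, "wy": 0, "wz": 0, "grip": 1},
  ],
)

```text
t: 17.9
tcp_pos: [0.4557, 0.0216, 0.1577]
ee_rot: [179.9, -0.1, -26.0]
wrist_force: [0.8, -1.4, 0.1]
width: 0.003
```

>>> jog_arm(
  plan=[
    {"tx": -10, "ty": -40, "tz": 20, "wx": 0, "wy": 0, "wz": 0, "grip": 1},
    {"tx": -20, "ty": -80, "tz": 40, "wx": 0, "wy": 0, "wz": 0, "grip": 1},
    {"tx": -30, "ty": -120, "tz": 40, "wx": 0, "wy": 0, "wz": 0, "grip": 1},
    {"tx": -40, "ty": -160, "tz": 40, "wx": 0, "wy": 0, "wz": 0, "grip": 1},
    {"tx": -40, "ty": -200, "tz": 40, "wx": 0, "wy": 0, "wz": 0, "grip": 1},
  ],
)

```text
t: 18.4
tcp_pos: [0.4143, -0.1795, 0.1977]
ee_rot: [179.9, -0.0, -26.0]
wrist_force: [0.9, -0.0, 0.4]
width: 0.003
```

```bash
python3 look.py 14
python3 - <<'E'
import pickle,cv2
d=pickle.load(open("top14.pkl","rb"));cv2.imwrite("pics/full14.png",d["pixels"][:,:,::-1])
E
```

```text
t 18.5 tcp [ 417.18 -183.97  198.02] rot [179.76  -0.37 -26.29] dock [295.89  16.05 198.02] F [-0.41 -0.39  0.31]
```

View pics/top14.png

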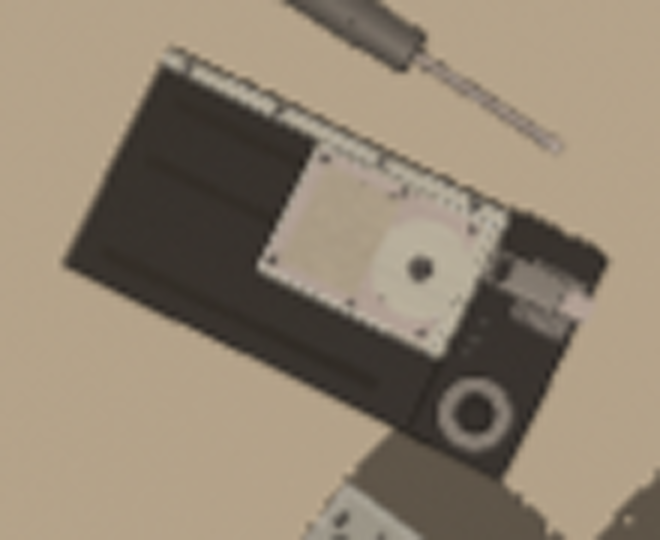

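View pics/full14.png

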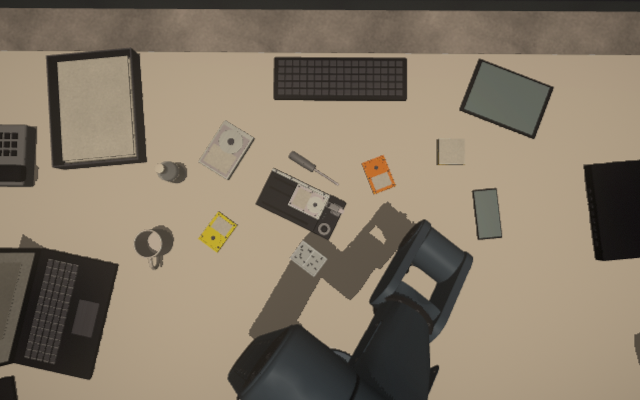

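View pics/scene14.png

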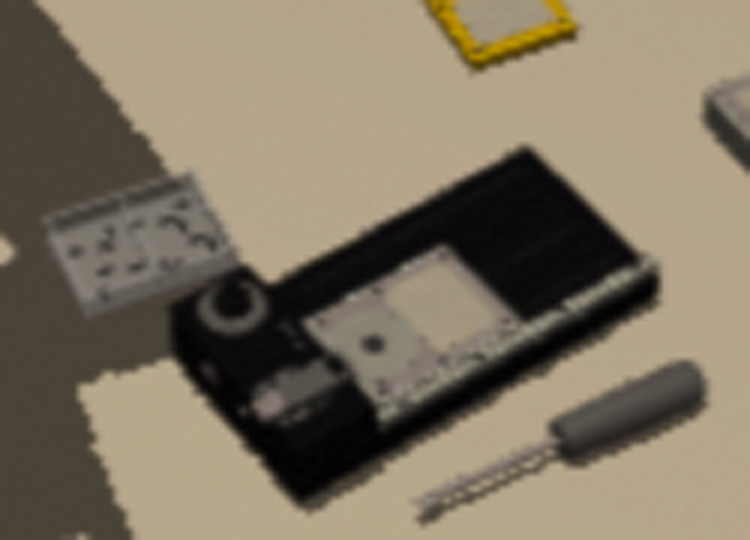

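The final views show the drive in the corner with its crop corners at (258,268), (442,357) and (510,215). The button is up, and the tray, screwdriver, stick and other things sit where they started. The arm is clear, so I'm handing in.

```bash
python3 -c "
from rig import r
print(r.finish_job(), r.state()['t'])"
```

```text
the job is handed in; nothing more can be done
the job is handed in; nothing more can be done
```

The drive is home on the connector and flush with the rail. The power button was pressed right down and let go, and the job was handed in at about 18.5 s. I used shut fingers throughout: first a sideways push onto the rail, then a slide along it from behind, then the button.

**Drive:** After the slide it spanned x = -32 to +67 mm in the dock's frame (home is -32 to +68). Its -y side was parallel to the rail within measuring error, and the tongue was hidden under it. The final push stalled against the end wall at about 12 N.

**Button:** I pressed it twice. Stepping down the second time, the force rose softly from about 1.7 to 5.3 N, then met a hard stop. After release it looked up.

**Other things:** In the last pictures nothing else had visibly moved.

**What disagreed:**
- **Height:** The button's hard stop came at a reported tool height of 57.6 mm instead of 54 mm. The real fingertips probably sit about 3.5 mm below the reported point. They would then have run close to the deck during the pushes, but I saw no sign of scraping.
- **Force:** Because of that offset, the first press briefly reached 39.7 N at the fingertips. I eased it at once.

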